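Hang the peg bin on the louvred bench panel

TASK

Hang the small grey bin that has a hooked lip on the louvred panel, in the one empty place between or beside the two bins already hanging there: lift it over the top edge of the panel and set it down so that the lip sits fully down on the edge and the bin hangs by itself, upright (a slight droop is normal), square to the panel and roughly in the middle of its place. Keep it upright on the way so that the tuning pegs do not spill, and leave the similar tray without a lip where it stands.

Things in the scene. Friction and masses are not known exactly. Their poses are not given: they have to be found in the camera images.
- bin_center (a point): Loose bin to hang: grey plastic, open top, 0.22 kg, 100 mm long (x), 56 wide (y), 80 high, low 48 mm front wall at its -x end, tuning pegs inside, a hooked lip along the top of its back (+x) wall. Stands on the table, turned up to 18 degrees from the world's axes. Point: centre of the box without lip, 40 mm above its underside; z up. Grip it across its width from above.
- bin_lip (a point): Underside of the bin's lip, middle of its channel: 62 mm to +x of bin_center, 40 mm above it, same axes. The channel opens straight down: 24 mm wide (x), between the back wall and a flange 3 mm thick whose lower edge is 22 mm below this point. The lip slides down freely only while the bin is level.
- free_place (a point): Middle of the empty place on the panel's top edge, where bin_lip belongs. Panel: fixed upright grey sheet, 400 mm long (y), 5 thick (x), edge 160 mm above the table. Bins hang on its front (-x, robot side); z up. Three places 115 mm apart: two hold fixed bins like the loose one; the empty one has a brass card holder low down. Panel spot, turn (to 11 degrees) and empty place vary.
- tray_center (a point): Bystander: a loose grey tray of the same 100 x 56 x 80 mm size, but without a lip and with a full-height front wall. Point: its centre, 40 mm above its underside; axes as for the bin. Bin and tray stand on the robot's right, in either order.

How it is judged (in metres and radians):
On the way:
1. the bin's lip is carried above the panel's edge at the empty place (z of bin_lip in the frame of free_place above 0.012 m and horizontal distance between bin_lip and free_place below 0.05 m), for 0.05 s.
At the end, for the whole second after the job is handed in: The bin hangs by its lip over the panel's top edge in the empty place, released: bin_lip within 20 mm of free_place along the edge, within 15 mm across it and within 8 mm in height, the bin within 20 degrees of upright and within 11 degrees of square to the panel (x of bin_lip in the frame of free_place between -0.015 and 0.015 m and y of bin_lip in the frame of free_place between -0.02 and 0.02 m and z of bin_lip in the frame of free_place between -0.008 and 0.008 m and angle between bin_center's own z axis and vertical below 0.35 rad and angle between the y axis of bin_lip and the y axis of free_place, either way round below 0.2 rad); the robot touches nothing.
It fails at once if the bin is tipped by more than 35 degrees (angle between bin_center's own z axis and vertical above 0.61 rad).
It fails at once if the tray without a lip is moved by more than 30 mm (distance of tray_center from where it was at the start of the episode above 0.03 m).
It also fails if it takes over 35 s, if anything falls off the work surface, if the arm or the gripper's body presses on something with over 40 N, if the wrist force passes 120 N, or if a joint passes its speed limit or range.

ROBOT

A 6-joint arm with a two-finger parallel gripper is mounted at the origin on the work surface. World frame = base frame: x ahead of the robot, y to its left, z up, the work surface at z = 0. Lengths are in m, angles in degrees, forces in N, time in s.
With the tool pointing down it reaches from about 0.425 to 0.95 m from the base axis. Payload 3.5 kg.
Tool frame: the origin (TCP) lies between the finger pads; the fingertips stand env.tcp_to_tips ahead of it and the grasp point (between the pads) is the TCP (env.tcp_to_tips is the distance from the TCP to the fingertips, in m); z points along the fingers, y is the line along which they close (so a half turn about z gives the same grasp; the last joint's range is limited). The gripper opens to 85 mm and grips with 20 to 120 N. Pads are 22 mm wide; open, the fingers measure 114 mm over their backs; the gripper's body (76 mm by 85 mm) begins 54 mm behind the grasp point. The pads swing forward as they close: fully open they stand 13 mm farther back than shut.
Start: joints at [56.264, 16.404, 90.338, -0, 73.258, -8.594], TCP at [0.287, 0.611, 0.25] pointing down, gripper open.
Joint ranges: [-158.93, 158.93], [-51.34, 127.21], [12.03, 142.37], [-87.48, 267.48], [13.55, 161.25], [-162.69, 162.69]. Speed limits (degrees/s): [159.86, 159.86, 180, 180, 180, 180].

INTERFACE

Orientations are given as a 3x3 rotation matrix whose columns are the frame's x, y, z axes.
In Python, from station import env gives the robot as it stands.
- The arm moves only by the shell command python3 -m creep 'ROWS' [OPENING] [FORCE]. ROWS is JSON, a list of rows, each an object with "linear": the shift along the tool's x, y, z in mm, a list of three; "yaw": the turn about the tool's z in rad. A call has exactly 10 rows; each row is the pose to reach, as a shift and turn from the pose commanded when the call began, along the tool's axes at that moment; what a row does not reach only later rows make up. A row lasts 1/10 s, in which the tool goes at most 50 mm and 8.59 degrees, less where a joint would pass 70% of its speed; a pose out of reach is approached as far as the arm can. A call with a gripper value outside its range is refused whole. OPENING is the gripper command: -1 is fully open, 1 is shut, values between are in proportion, set as the call begins (- or left out, the last holds). The fingers move at their own pace and stop on an object; FORCE is the grip in N (left out, the last holds). Time passes only in rows, so rows that repeat a pose let the fingers close, or fill a call up. It gives the time, the measured TCP pose, the force, the opening and the grip force at its end, in the units of the state.
- env.state(): the state, without advancing time (a new reading comes with each control period).
- env.grab_frame(name): name is "side" or "top"; returns a dict with "img" (384x512x3 uint8, red, green, blue), "vertical_fov" (degrees; the focal length in pixels is half the picture's height over the tangent of half this angle, whatever the lens; pixels are square), "cx", "cy" (the principal point, pixels), "T" (4x4, takes a point from camera to world coordinates). Camera axes: x right, y down, z forward; pixel columns grow to the right and rows downward; lengths in m; the calibration is good to about 2 mm. A picture is of the moment at which its call begins. There is no depth.
- env.close_job(): hands the job in; it is judged then, once.
The state is a dict: "time_s": time; "qpos": joint angles; "qvel": joint speeds; "joint_torque": joint torques, N m; "tool_pos": TCP position; "tcp_rot": TCP orientation; "force": force on the tool from outside, world axes, zero at the start; "moment": the same for the moment, N m; "width": opening from 0.0 (shut) to 1.0 (fully open); "grasp_force": force on a finger pad.
Only numpy, scipy, OpenCV 4.12 (cv2) and the standard library are available. Lean on these libraries where they do the work, as an engineer would, in place of code of your own. Each camera call takes 0.05 s, during which the arm holds its last target. There are 200 camera calls.

## Working session

There is one attempt and no reset: what is moved stays moved. The work goes in short steps, Python scripts to look and compute and a shell command to move; the robot and the scene stay as the last step left them, time stands still between calls to the robot, and variables do not carry over. Pictures are saved under pics/ and viewed, at most 10 in all, crops included, and the job is handed in when it is done.

```bash
ls; mkdir -p pics; python3 - <<'E'
from station import env
import cv2,numpy as np
for n in("side","top"):
    f=env.grab_frame(n); np.savez(f"{n}0.npz",**f)
    cv2.imwrite(f"pics/{n}0.png",f["img"][:,:,::-1]); print(n,f["vertical_fov"],f["cx"],f["cy"],np.round(f["T"],3).tolist())
s=env.state();print(s["time_s"],s["tool_pos"],np.round(s["tcp_rot"],3).tolist(),s["width"],env.tcp_to_tips)
E
```

```text
pics
side 45.57162728900459 250.28741261092216 187.5374871276392 [[-0.96, -0.177, 0.218, 0.33], [-0.28, 0.656, -0.701, 0.604], [-0.019, -0.734, -0.679, 0.74], [0.0, 0.0, 0.0, 1.0]]
top 54.36813497448436 256.80043964329155 193.20418415913937 [[0.023, -0.994, 0.102, 0.424], [-1.0, -0.021, 0.019, -0.034], [-0.017, -0.103, -0.995, 1.092], [0.0, 0.0, 0.0, 1.0]]
0.1 [0.28644166 0.6105826  0.24903556] [[-0.905, 0.425, -0.001], [0.425, 0.905, -0.002], [0.0, -0.002, -1.0]] 1.0040408880651142 0.019
```

View pics/side0.png

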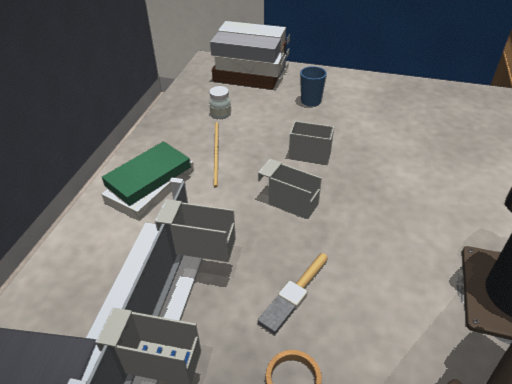

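View pics/top0.png

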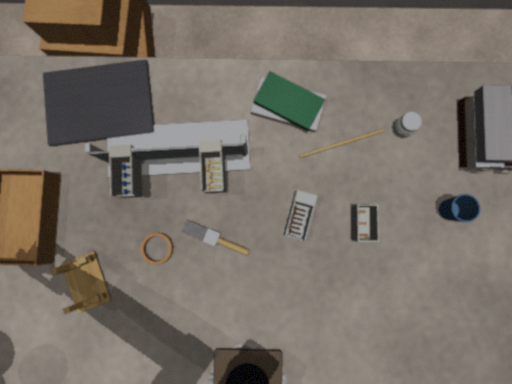

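The top view shows the loose lipped bin at about (300,215), the tray at (365,223), and bins hanging at columns 121 and 212. Those two are about 226 mm apart, so the empty place is the middle one, near column 167. The side view shows the loose bin at (290,188) and the tray at (311,142). I'll zoom in for corner pixels.

```bash
python3 - <<'E'
import cv2,numpy as np
t=np.load("top0.npz")["img"][:,:,::-1];s=np.load("side0.npz")["img"][:,:,::-1]
a=cv2.resize(t[110:205,80:260],None,fx=4.4,fy=4.4,interpolation=cv2.INTER_CUBIC)[:,:790]
b=cv2.resize(t[180:255,270:390],(480,300),interpolation=cv2.INTER_CUBIC)
cv2.imwrite("pics/c1.png",a)
c=cv2.resize(s[155:220,250:330],(320,260),interpolation=cv2.INTER_CUBIC)
v=np.zeros((300,800,3),np.uint8);v[:,:480]=b;v[:260,480:]=c
d=cv2.resize(s[170:384,60:250],(532,599),interpolation=cv2.INTER_CUBIC)
cv2.imwrite("pics/c2.png",v);cv2.imwrite("pics/c3.png",d)
E
```

```text
(no output)
```

View pics/c1.png

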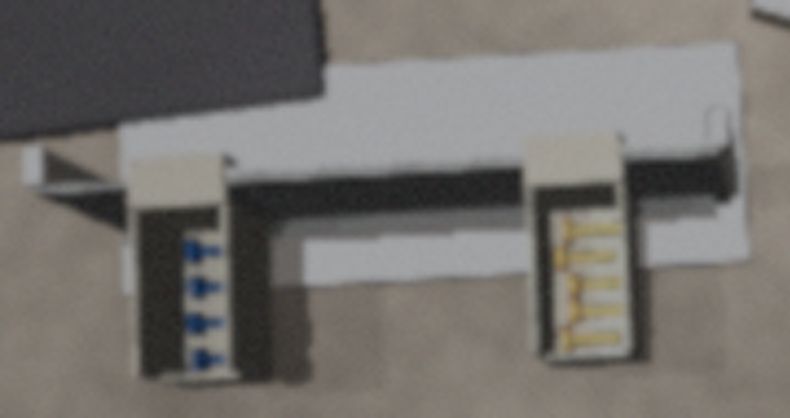

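View pics/c2.png

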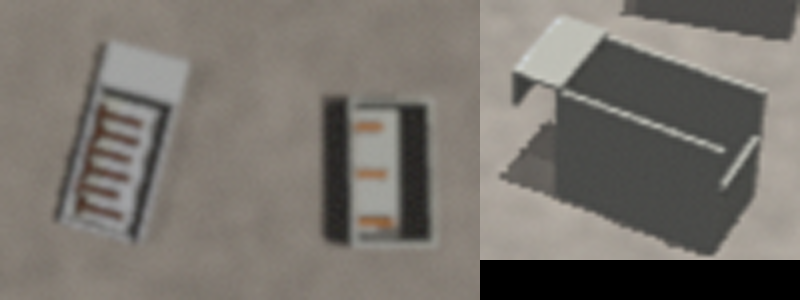

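View pics/c3.png

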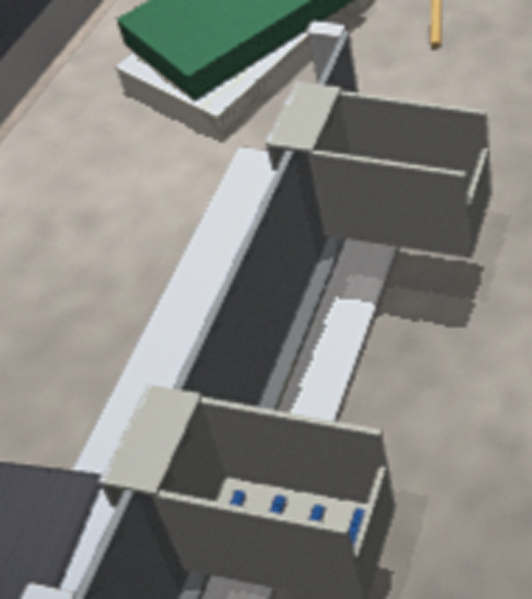

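The loose bin's lip, the tray's rim and the lips of both hanging bins are clear in both views. The brass holder is not visible, but the gap between the two hanging bins is empty. I'll triangulate the lip corners and the panel edge.

```bash
cat > h.py <<'E'
import numpy as np
def cam(n):
    f=np.load(n+".npz");return f["img"].shape[0]/2/np.tan(np.radians(float(f["vertical_fov"])/2)),float(f["cx"]),float(f["cy"]),f["T"]
def ray(n,p):
    F,cx,cy,T=cam(n);d=T[:3,:3]@[(p[0]-cx)/F,(p[1]-cy)/F,1];return T[:3,3],d/np.linalg.norm(d)
def plane(n,p,z):
    o,d=ray(n,p);return o+d*(z-o[2])/d[2]
def tri(n1,p1,n2,p2):
    o,d=ray(n1,p1);q,e=ray(n2,p2)
    t=np.linalg.lstsq(np.c_[d,-e],q-o,rcond=None)[0];a=o+t[0]*d;b=q+t[1]*e
    return (a+b)/2,np.linalg.norm(a-b)
def un(p,s,o): return (np.array(p)+.5)/s-.5+np.array(o)
E
python3 - <<'E'
from h import *
np.set_printoptions(precision=4,suppress=True)
G={"R":([(527,138),(620,133),(624,183),(533,185)],4.4,(80,110),[(268,145),(297,83),(343,92),(312,151)],2.8,(60,170)),
"L":([(128,158),(224,155),(230,205),(133,208)],4.4,(80,110),[(103,482),(150,387),(200,397),(157,490)],2.8,(60,170)),
"loose":([(105,40),(188,62),(172,100),(100,88)],4,(270,180),[(32,72),(80,15),(127,36),(80,90)],4,(250,155))}
for k,(a,s1,o1,b,s2,o2) in G.items():
    P=[]
    for p,q in zip(a,b):
        X,e=tri("top0",un(p,s1,o1),"side0",un(q,s2,o2));P.append(X);print(k,X,round(e,4))
    P=np.array(P);w=P[1]+P[2]-P[0]-P[3];l=P[0]+P[1]-P[2]-P[3]
    print(k,"mean",P.mean(0),"w",np.linalg.norm(w)/2,"l",np.linalg.norm(l)/2,"yaw",np.degrees(np.arctan2(w[0],-w[1])),np.degrees(np.arctan2(l[1],l[0])))
print("front", plane("top0",un((57,222),4,(270,180)),.048),plane("top0",un((138,242),4,(270,180)),.048))
print("tray rim",[plane("top0",un(p,4,(270,180)),.08) for p in[(348,97),(437,97),(437,246),(348,246)]])
print("edge",[plane("top0",un(p,4.4,(80,110)),.16) for p in[(240,183),(520,171),(640,162),(50,188)]])
E
```

```text
R [0.6503 0.133  0.1615] 0.0005
R [0.6541 0.0791 0.1634] 0.0011
R [0.6247 0.0759 0.16  ] 0.0007
R [0.623  0.1288 0.1594] 0.0002
R mean [0.638  0.1042 0.1611] w 0.05345370896047548 l 0.02872104688021955 yaw 2.9464793924201667 7.427766483801341
L [0.6323 0.3631 0.1639] 0.0018
L [0.6362 0.3081 0.1626] 0.0003
L [0.6086 0.3046 0.1593] 0.0019
L [0.6041 0.3591 0.1629] 0.0
L mean [0.6203 0.3337 0.1622] w 0.05495119910515802 l 0.028209666129327866 yaw 4.365227276162031 7.650685823643899
loose [ 0.5385 -0.1203  0.0867] 0.0015
loose [ 0.5255 -0.1764  0.0853] 0.0005
loose [ 0.4977 -0.1663  0.0842] 0.0043
loose [ 0.5084 -0.1173  0.0828] 0.0029
loose mean [ 0.5175 -0.1451  0.0847] w 0.05388006744454714 l 0.02975879743515669 yaw -12.745370397873785 -12.79183412946871
front [ 0.4161 -0.0919  0.048 ] [ 0.4037 -0.148   0.048 ]
tray rim [array([ 0.5048, -0.285 ,  0.08  ]), array([ 0.5061, -0.3447,  0.08  ]), array([ 0.4064, -0.3437,  0.08  ]), array([ 0.405 , -0.2846,  0.08  ])]
edge [array([0.6206, 0.2989, 0.16  ]), array([0.6309, 0.1365, 0.16  ]), array([0.6375, 0.0672, 0.16  ]), array([0.6155, 0.4096, 0.16  ])]
```

Checks: bin spacing is 0.230 m, lip heights are about 0.162 and 0.085 m (plate tops), and the sizes match the text.

- **Bin:** centre ≈ (0.457, -0.131), yaw ≈ -12.8°
- **free_place:** ≈ (0.628, 0.219, 0.160), yaw ≈ +4°

The straight path would pass inside the minimum reach, so I'll go by a waypoint.

```bash
cat >> h.py <<'E'
def go(x,y,z,worldyaw):
    """shift (mm) and yaw for TCP to x,y,z with tool y axis at worldyaw+90 deg"""
    from station import env
    s=env.state();R=np.array(s["tcp_rot"]);p=np.array(s["tool_pos"])
    a=np.degrees(np.arctan2(R[1,1],R[0,1]));d=(worldyaw+90-a+90)%180-90
    print("t",s["time_s"],"p",np.round(p,4),"yaw",round(a-90,2),"w",s["width"],"F",np.round(s["force"],1),"q",np.round(s["qpos"],0),"shift",np.round(R.T@(np.array([x,y,z])-p)*1000,1),"yaw",round(-np.radians(d),3))
E
python3 -m creep '[{"linear":[-20,-16,0],"yaw":-0.02},{"linear":[-55,-45,0],"yaw":-0.04},{"linear":[-90,-73,0],"yaw":-0.06},{"linear":[-124,-101,0],"yaw":-0.08},{"linear":[-158,-129,0],"yaw":-0.10},{"linear":[-192,-157,0],"yaw":-0.13},{"linear":[-226,-185,0],"yaw":-0.16},{"linear":[-260,-213,0],"yaw":-0.18},{"linear":[-292,-239,0],"yaw":-0.20},{"linear":[-310,-253,0],"yaw":-0.216}]' -1 40
python3 -c "from h import*;go(.46,-.131,.18,-12.8)"
```

```text
time_s: 1.1
tool_pos: [0.4606, 0.2477, 0.2499]
tcp_rot: [[-0.975, 0.223, -0.0], [0.223, 0.975, -0.001], [0.0, -0.001, -1.0]]
force: [0.5, 0.8, -0.1]
width: 0.997
grasp_force: 0.0
t 1.1 p [0.4606 0.2477 0.2499] yaw -12.86 w 0.9968327616991803 F [ 0.5  0.8 -0.1] q [ 17.  -3. 112.  -0.  71. -60.] shift [ -83.7 -369.3   70.2] yaw -0.001
```

```bash
python3 -m creep '[{"linear":[-6,-25,0],"yaw":0},{"linear":[-15,-66,5],"yaw":0},{"linear":[-24,-107,12],"yaw":0},{"linear":[-34,-148,20],"yaw":0},{"linear":[-43,-189,30],"yaw":0},{"linear":[-52,-230,40],"yaw":0},{"linear":[-61,-271,50],"yaw":0},{"linear":[-71,-312,60],"yaw":0},{"linear":[-80,-349,67],"yaw":0},{"linear":[-84,-369,70],"yaw":0}]'
python3 - <<'E'
from h import*;go(.46,-.131,.065,-12.8)
from station import env
import cv2
out=[]
for n in("side","top"):
    f=env.grab_frame(n); np.savez(f"{n}1.npz",**f); out.append(f["img"][:,:,::-1])
a=cv2.resize(out[0][100:230,240:370],(400,400));b=cv2.resize(out[1][165:265,260:360],(400,400))
cv2.imwrite("pics/g1.png",np.hstack([a,b]))
E
```

```text
time_s: 2.1
tool_pos: [0.4594, -0.1305, 0.1792]
tcp_rot: [[-0.975, 0.223, -0.002], [0.223, 0.975, 0.0], [0.002, -0.0, -1.0]]
force: [0.1, 0.6, -0.3]
width: 1.001
grasp_force: 0.0
t 2.1 p [ 0.4594 -0.1305  0.1792] yaw -12.91 w 1.000880774393238 F [ 0.1  0.6 -0.3] q [ -28.   -5.  121.   -0.   64. -105.] shift [ -0.8  -0.4 114.2] yaw -0.002
```

View pics/g1.png

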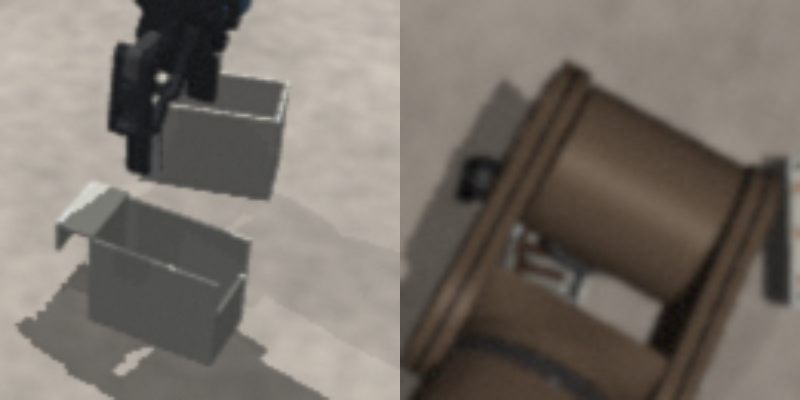

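The picture shows the open gripper square above the loose bin (left half: bin at about (160,270), fingers above it at (140,120)), clear of the tray. Descending to grasp.

```bash
python3 -m creep '[{"linear":[0,0,12],"yaw":0},{"linear":[0,0,28],"yaw":0},{"linear":[0,0,44],"yaw":0},{"linear":[0,0,60],"yaw":0},{"linear":[0,0,75],"yaw":0},{"linear":[0,0,88],"yaw":0},{"linear":[0,0,99],"yaw":0},{"linear":[0,0,107],"yaw":0},{"linear":[0,0,112],"yaw":0},{"linear":[0,0,114],"yaw":0}]' && python3 -m creep '[{"linear":[0,0,0],"yaw":0},{"linear":[0,0,0],"yaw":0},{"linear":[0,0,0],"yaw":0},{"linear":[0,0,0],"yaw":0},{"linear":[0,0,0],"yaw":0},{"linear":[0,0,0],"yaw":0},{"linear":[0,0,0],"yaw":0},{"linear":[0,0,0],"yaw":0},{"linear":[0,0,0],"yaw":0},{"linear":[0,0,0],"yaw":0}]' 1 40
```

```text
time_s: 3.2
tool_pos: [0.4602, -0.128, 0.0659]
tcp_rot: [[-0.975, 0.221, -0.0], [0.221, 0.975, 0.0], [0.0, 0.0, -1.0]]
force: [0.5, -1.2, 0.9]
width: 0.999
grasp_force: 0.0
time_s: 4.2
tool_pos: [0.4612, -0.1289, 0.0674]
tcp_rot: [[-0.975, 0.221, 0.002], [0.221, 0.975, -0.002], [-0.002, -0.001, -1.0]]
force: [0.2, -1.7, 5.8]
width: 0.65
grasp_force: 43.8
```

The bin is gripped: the opening is 55 mm, which matches its width. Lifting.

```bash
python3 -m creep '[{"linear":[0,0,-5],"yaw":0},{"linear":[0,0,-18],"yaw":0},{"linear":[0,0,-40],"yaw":0},{"linear":[0,0,-65],"yaw":0},{"linear":[0,0,-90],"yaw":0},{"linear":[0,0,-115],"yaw":0},{"linear":[0,0,-140],"yaw":0},{"linear":[0,0,-163],"yaw":0},{"linear":[0,0,-180],"yaw":0},{"linear":[0,0,-190],"yaw":0}]'
python3 -c "from h import*;go(.50,.0,.255,-4);go(.566,.2145,.255,4.2)"
```

```text
time_s: 5.2
tool_pos: [0.4602, -0.1277, 0.2578]
tcp_rot: [[-0.975, 0.221, 0.001], [0.221, 0.975, -0.0], [-0.001, 0.0, -1.0]]
force: [-0.4, 0.4, -2.3]
width: 0.653
grasp_force: 43.1
t 5.2 p [ 0.4602 -0.1277  0.2578] yaw -12.75 w 0.6526299112269821 F [-0.4  0.4 -2.3] q [ -28.  -10.  117.    0.   73. -105.] shift [-10.7 133.4   2.8] yaw -0.153
t 5.2 p [ 0.4602 -0.1277  0.2578] yaw -12.75 w 0.6526299112269821 F [-0.4  0.4 -2.3] q [ -28.  -10.  117.    0.   73. -105.] shift [-27.7 357.1   2.9] yaw -0.296
```

```bash
python3 -m creep '[{"linear":[0,5,0],"yaw":-0.004},{"linear":[-1,16,0],"yaw":-0.013},{"linear":[-2,32,0],"yaw":-0.026},{"linear":[-4,52,0],"yaw":-0.043},{"linear":[-6,74,0],"yaw":-0.061},{"linear":[-8,96,0],"yaw":-0.08},{"linear":[-9,118,0],"yaw":-0.098},{"linear":[-11,140,0],"yaw":-0.116},{"linear":[-13,160,0],"yaw":-0.133},{"linear":[-14,175,0],"yaw":-0.145}]'
python3 -c "from h import*;go(.566,.2145,.255,4.2)"
```

```text
time_s: 6.2
tool_pos: [0.5119, 0.0416, 0.2544]
tcp_rot: [[-0.997, 0.076, -0.004], [0.076, 0.997, 0.001], [0.004, 0.001, -1.0]]
force: [-0.0, -0.3, -1.8]
width: 0.651
grasp_force: 43.2
t 6.2 p [0.5119 0.0416 0.2544] yaw -4.33 w 0.6509083974427347 F [-0.  -0.3 -1.8] q [ -7.  -4. 112.   0.  72. -92.] shift [-40.9 176.5  -0.6] yaw -0.149
```

```bash
python3 -m creep '[{"linear":[-2,8,0],"yaw":-0.007},{"linear":[-7,28,0],"yaw":-0.024},{"linear":[-12,52,0],"yaw":-0.044},{"linear":[-18,76,0],"yaw":-0.064},{"linear":[-24,100,0],"yaw":-0.084},{"linear":[-29,124,0],"yaw":-0.104},{"linear":[-34,145,0],"yaw":-0.122},{"linear":[-38,162,0],"yaw":-0.136},{"linear":[-40,172,0],"yaw":-0.145},{"linear":[-41,176,0],"yaw":-0.149}]'
python3 - <<'E'
from h import*;go(.566,.2145,.255,4.2)
from station import env
import cv2
out=[]
for n in("side","top"):
    f=env.grab_frame(n); np.savez(f"{n}2.npz",**f); out.append(f["img"][:,:,::-1])
a=cv2.resize(out[0][140:384,60:260],(460,561),interpolation=cv2.INTER_CUBIC);b=cv2.resize(out[1][110:230,115:225],(330,360),interpolation=cv2.INTER_CUBIC)
v=np.zeros((561,790,3),np.uint8);v[:,:460]=a;v[:360,460:]=b
cv2.imwrite("pics/g2.png",v)
E
```

```text
time_s: 7.2
tool_pos: [0.5671, 0.2123, 0.2559]
tcp_rot: [[-0.997, -0.072, -0.001], [-0.072, 0.997, -0.0], [0.001, -0.0, -1.0]]
force: [-0.4, 0.4, -2.9]
width: 0.647
grasp_force: 43.3
t 7.2 p [0.5671 0.2123 0.2559] yaw 4.13 w 0.6465310161401978 F [-0.4  0.4 -2.9] q [ 11.   8. 100.  -0.  72. -83.] shift [1.  2.2 0.9] yaw -0.001
```

View pics/g2.png

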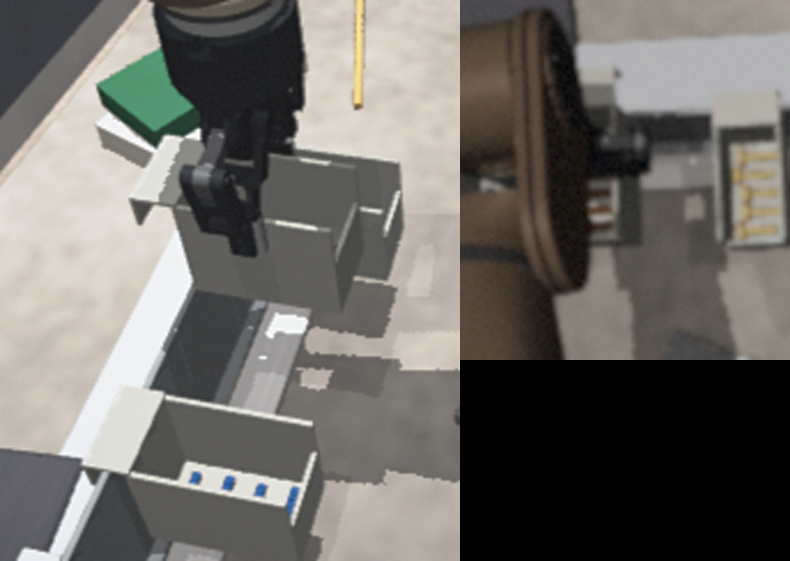

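The side view shows the bin upright. Its lip is at about (155,170), above the panel and behind the edge's line of sight. In the top view only the right part of the lip shows, near (610,90). I'll check the lip position numerically.

```bash
python3 - <<'E'
from h import*
np.set_printoptions(precision=4,suppress=True)
print("far flange",tri("top2",un((157,69),3,(115,110)),"side2",un((166,137),2.3,(60,140))))
for z in(.268,.272,.275):
    P=[plane("side2",un(p,2.3,(60,140)),z) for p in[(132,203),(178,207),(166,137)]]
    print(z,*P,"w",np.linalg.norm(P[2]-P[0]),"yaw",np.degrees(np.arctan2(P[2][0]-P[0][0],P[0][1]-P[2][1])),"lip mid",(P[1]+P[2])/2)
print("top right flange",plane("top2",un((157,69),3,(115,110)),.272),"front",plane("top2",un((157,114),3,(115,110)),.272))
E
```

```text
far flange (array([0.6429, 0.1882, 0.2688]), np.float64(0.0024024176596217166))
0.268 [0.6381 0.2453 0.268 ] [0.6095 0.2409 0.268 ] [0.6448 0.1876 0.268 ] w 0.05813423843185595 yaw 6.551184617134308 lip mid [0.6271 0.2142 0.268 ]
0.272 [0.6355 0.2484 0.272 ] [0.6071 0.2439 0.272 ] [0.6421 0.1911 0.272 ] w 0.057641440209756825 yaw 6.5511846171342745 lip mid [0.6246 0.2175 0.272 ]
0.275 [0.6335 0.2506 0.275 ] [0.6053 0.2463 0.275 ] [0.6401 0.1937 0.275 ] w 0.05727184154318245 yaw 6.551184617134281 lip mid [0.6227 0.22   0.275 ]
top right flange [0.6409 0.1869 0.272 ] front [0.6065 0.1853 0.272 ]
```

The lip plate is about 3 mm short in x of the hanging bins' line, while the channel has ±9 mm of play. I'll shift 3 mm forward, lower most of the way, then finish slowly.

```bash
python3 -m creep '[{"linear":[-1,0,3],"yaw":0},{"linear":[-3,1,10],"yaw":0},{"linear":[-3,1,21],"yaw":0},{"linear":[-3,1,33],"yaw":0},{"linear":[-3,1,45],"yaw":0},{"linear":[-3,1,57],"yaw":0},{"linear":[-3,1,68],"yaw":0},{"linear":[-3,1,76],"yaw":0},{"linear":[-3,1,80],"yaw":0},{"linear":[-3,1,82],"yaw":0}]'
python3 -m creep '[{"linear":[0,0,2],"yaw":0},{"linear":[0,0,4],"yaw":0},{"linear":[0,0,6],"yaw":0},{"linear":[0,0,8],"yaw":0},{"linear":[0,0,10],"yaw":0},{"linear":[0,0,12],"yaw":0},{"linear":[0,0,14],"yaw":0},{"linear":[0,0,16],"yaw":0},{"linear":[0,0,18],"yaw":0},{"linear":[0,0,18],"yaw":0}]'
```

```text
time_s: 8.3
tool_pos: [0.57, 0.213, 0.1739]
tcp_rot: [[-0.997, -0.071, -0.0], [-0.071, 0.997, -0.0], [0.0, -0.0, -1.0]]
force: [-0.9, -0.9, -3.6]
width: 0.649
grasp_force: 43.3
time_s: 9.3
tool_pos: [0.5698, 0.2129, 0.1558]
tcp_rot: [[-0.997, -0.071, -0.001], [-0.071, 0.997, -0.0], [0.001, -0.0, -1.0]]
force: [0.2, -0.1, -3.0]
width: 0.652
grasp_force: 43.3
```

No contact so far, and the lip underside is at about 0.168. Lowering the last few millimetres.

```bash
python3 -m creep '[{"linear":[0,0,1],"yaw":0},{"linear":[0,0,2],"yaw":0},{"linear":[0,0,3],"yaw":0},{"linear":[0,0,4],"yaw":0},{"linear":[0,0,5],"yaw":0},{"linear":[0,0,6],"yaw":0},{"linear":[0,0,7],"yaw":0},{"linear":[0,0,7.5],"yaw":0},{"linear":[0,0,8],"yaw":0},{"linear":[0,0,8],"yaw":0}]'
python3 - <<'E'
from station import env
import cv2,numpy as np
f=env.grab_frame("side"); np.savez("side3.npz",**f)
cv2.imwrite("pics/g3.png",cv2.resize(f["img"][160:384,60:260,::-1],(500,560),interpolation=cv2.INTER_CUBIC))
E
```

```text
time_s: 10.3
tool_pos: [0.57, 0.213, 0.1482]
tcp_rot: [[-0.997, -0.071, -0.0], [-0.071, 0.997, -0.0], [0.0, -0.0, -1.0]]
force: [-0.3, -0.0, -2.6]
width: 0.65
grasp_force: 43.3
```

View pics/g3.png

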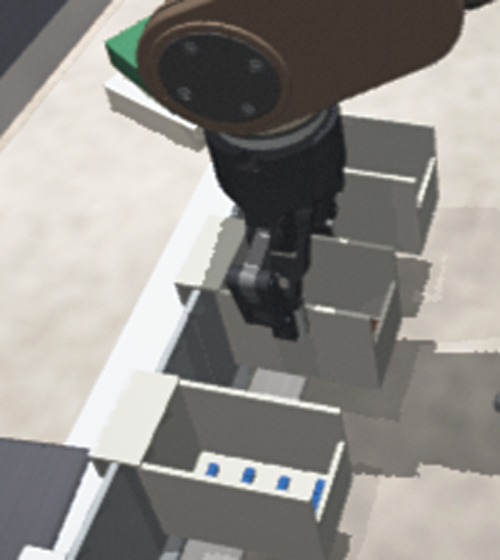

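The bin's lip at about (205,255) straddles the panel edge line, level with its neighbours. Lowering in small steps until there is contact.

```bash
python3 -m creep '[{"linear":[0,0,0.3],"yaw":0},{"linear":[0,0,0.6],"yaw":0},{"linear":[0,0,0.9],"yaw":0},{"linear":[0,0,1.2],"yaw":0},{"linear":[0,0,1.5],"yaw":0},{"linear":[0,0,1.7],"yaw":0},{"linear":[0,0,2],"yaw":0},{"linear":[0,0,2],"yaw":0},{"linear":[0,0,2],"yaw":0},{"linear":[0,0,2],"yaw":0}]'
```

```text
time_s: 11.35
tool_pos: [0.5704, 0.213, 0.1471]
tcp_rot: [[-0.997, -0.071, 0.001], [-0.071, 0.997, 0.0], [-0.001, 0.0, -1.0]]
force: [-2.8, -0.5, 3.7]
width: 0.648
grasp_force: 44.0
```

Contact: the vertical force went from -2.6 to +3.7 N with the lip at 0.160. Releasing.

```bash
python3 -m creep '[{"linear":[0,0,0],"yaw":0},{"linear":[0,0,0],"yaw":0},{"linear":[0,0,0],"yaw":0},{"linear":[0,0,0],"yaw":0},{"linear":[0,0,0],"yaw":0},{"linear":[0,0,0],"yaw":0},{"linear":[0,0,0],"yaw":0},{"linear":[0,0,0],"yaw":0},{"linear":[0,0,0],"yaw":0},{"linear":[0,0,0],"yaw":0}]' -1
python3 -m creep '[{"linear":[0,0,-3],"yaw":0},{"linear":[0,0,-8],"yaw":0},{"linear":[0,0,-16],"yaw":0},{"linear":[0,0,-26],"yaw":0},{"linear":[0,0,-38],"yaw":0},{"linear":[0,0,-52],"yaw":0},{"linear":[0,0,-68],"yaw":0},{"linear":[0,0,-85],"yaw":0},{"linear":[0,0,-98],"yaw":0},{"linear":[0,0,-105],"yaw":0}]'
python3 -m creep '[{"linear":[5,-2,-2],"yaw":0},{"linear":[12,-10,-5],"yaw":0},{"linear":[22,-30,-5],"yaw":0},{"linear":[32,-60,-5],"yaw":0},{"linear":[42,-95,-5],"yaw":0},{"linear":[52,-130,-5],"yaw":0},{"linear":[60,-165,-5],"yaw":0},{"linear":[66,-195,-5],"yaw":0},{"linear":[70,-215,-5],"yaw":0},{"linear":[70,-220,-5],"yaw":0}]'
python3 - <<'E'
from station import env
import cv2,numpy as np
out=[]
for n in("side","top"):
    f=env.grab_frame(n); np.savez(f"{n}4.npz",**f); out.append(f["img"][:,:,::-1])
a=cv2.resize(out[0][190:384,60:240],(450,485),interpolation=cv2.INTER_CUBIC);b=cv2.resize(out[1][110:210,115:225],(330,300),interpolation=cv2.INTER_CUBIC)
v=np.zeros((485,780,3),np.uint8);v[:,:450]=a;v[:300,450:]=b
cv2.imwrite("pics/g4.png",v)
E
```

```text
time_s: 12.35
tool_pos: [0.5701, 0.2129, 0.1463]
tcp_rot: [[-0.997, -0.071, -0.0], [-0.071, 0.997, -0.0], [0.0, -0.0, -1.0]]
force: [-0.2, -0.4, -0.1]
width: 1.002
grasp_force: 0.0
time_s: 13.35
tool_pos: [0.5708, 0.2131, 0.2539]
tcp_rot: [[-0.997, -0.071, 0.003], [-0.071, 0.997, 0.001], [-0.003, 0.0, -1.0]]
force: [-0.3, -0.0, 0.1]
width: 0.999
grasp_force: 0.0
time_s: 14.35
tool_pos: [0.5146, -0.0134, 0.2554]
tcp_rot: [[-0.998, -0.068, -0.002], [-0.068, 0.998, -0.0], [0.002, 0.0, -1.0]]
force: [0.7, 0.2, -0.3]
width: 1.002
grasp_force: 0.0
```

View pics/g4.png

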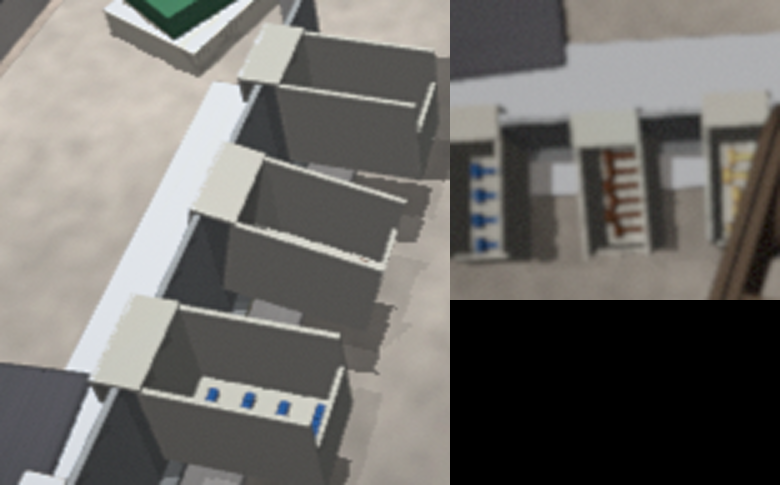

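The bin hangs alone in the middle place with a slight droop, its lip at about (225,185) in the side crop, pegs inside and gripper clear. One numeric check before handing in.

```bash
python3 - <<'E'
from h import*
np.set_printoptions(precision=4,suppress=True)
a=[(120,112),(187,110),(190,147),(127,150)];b=[(190,212),(222,145),(263,155),(235,225)]
P=np.array([tri("top4",un(p,3,(115,110)),"side4",un(q,2.5,(60,190)))[0] for p,q in zip(a,b)])
w=P[1]+P[2]-P[0]-P[3];l=P[2]+P[3]-P[0]-P[1]
print(P,P.mean(0),"yaw",np.degrees(np.arctan2(w[0],-w[1])),"droop",np.degrees(np.arctan2(-l[2],np.linalg.norm(l[:2]))))
E
```

```text
[[0.6314 0.2457 0.1635]
 [0.6358 0.1898 0.1613]
 [0.6064 0.1873 0.1573]
 [0.6025 0.2414 0.1545]] [0.619  0.216  0.1591] yaw 4.277561427861037 droop 12.464386677612156
```

The bin is square to the panel (yaw 4.3°). Offsets are about -9 mm across, -3 mm along and -4 mm in height, with a droop of about 12°. All are within tolerance.

```bash
python3 -c "from station import env;print(env.close_job())"
```

```text
the job is handed in; nothing more can be done
None
```

The bin hangs by its lip in the middle place of the panel, released, square and within every tolerance by my last measurement; the tray was not touched and the job is handed in (the judge returned no verdict).

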